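# Flip the stock tags so only the full bins show green

## Task

Set the stock tags on the bin rack: push the hinged plates over with a fingertip until the tag behind every full bin shows its green face to you and the tag behind the empty bin shows its red face, each plate resting fully over on its stop. Only push, and gently: grip and lift nothing, and leave the bins and everything else on the bench where they are.

Things in the scene. Friction and masses are not known exactly. Their poses are not given: they have to be found in the camera images.
- tag_a_hinge (a point): Fixed point on the hinge pin of one of three identical flip tags, at mid-height of its plate, 114 mm above the bench; x level to the back of the rack, y along it to the left, z up. The 5 mm pin leans back 0.26 rad from upright and ends 8 mm above this point. A tag belongs to the bin in front of it, whose centre is about 85 mm away level; which tag stands at which bin, and which colour shows, varies.
- tag_a_face (a point): Middle of this tag's plate, 22 mm from the pin; moves with the plate. Plate 64 mm high along the pin, 3 mm thick, 60 g, its free edge a 6 mm bead 40 mm from the pin. It spans heights of 83 to 145 mm, with only air in front of and behind it: a finger can go down behind it. 0.1 N at the free edge moves it; over 20 N harms it.
- tag_a_plate (a joint): Angle of this plate about its pin. 0: on its left stop, red face with white bar to the robot. 2.82: on its right stop, green face with white disc to the robot. Between, it swings round the robot's side (1.41: points at the robot), never the back. At a stop it stands 0.16 rad forward of the rack's plane. As the pin leans, it falls by itself to the nearer stop when over 0.4 rad off the middle.
- tag_b_hinge (a point): The same point of the second flip tag, as for tag_a.
- tag_b_face (a point): Middle of this tag's plate, 22 mm from the pin, as for tag_a.
- tag_b_plate (a joint): Angle of this tag's plate, as for tag_a: 0 red shown (plate to the left), 2.82 green shown (plate to the right).
- tag_c_hinge (a point): The same point of the third flip tag, as for tag_a.
- tag_c_face (a point): Middle of this tag's plate, 22 mm from the pin, as for tag_a.
- tag_c_plate (a joint): Angle of this tag's plate, as for tag_a: 0 red shown (plate to the left), 2.82 green shown (plate to the right).
- rack: Fixed grey sheet-steel rack panel behind the bins, 280 mm wide, 70 mm high, 3 mm thick, with a 45 mm foot to the back. Origin at the middle of the panel's lower edge; x to the back, y along it to the left. The tags stand on its top edge 92 mm apart, the bins in front of it.
- bin_full_a: Blue open-fronted plastic bin, 66 mm wide, 130 mm deep, 50 mm high, loose, heaped with dark bolts to just under its rim: a full bin. Origin at the centre of its underside; its own y axis points to its back, at the rack.
- bin_full_b: Blue open-fronted plastic bin, 66 mm wide, 130 mm deep, 50 mm high, loose, heaped with bright bolts to just under its rim: a full bin. Origin at the centre of its underside; its own y axis points to its back, at the rack.
- bin_empty: The same blue bin with nothing in it. Origin at the centre of its underside; its own y axis points to its back, at the rack.
- bolt_a: Bystander, loose on the bench: bright bolt standing on its head, 24 mm across, 68 mm high. Origin at the centre of its underside.
- speed_sensor: Bystander, loose on the bench: speed sensor, 84 mm long, black with an orange band. Origin at the centre of its underside.
- torch: Bystander, loose on the bench: black torch, 116 mm long. Origin at the centre of its underside.
- ratchet: Bystander, loose on the bench: ratchet, 217 mm long, black and red grip. Origin at the centre of its underside.

How it is judged:
By the outcome, as a careful person would: the job done as asked, in the order asked, and still so for the second after the job is handed in, with the robot touching nothing.
It also fails if it takes over 58 s, if anything falls off the work surface, if the arm or the gripper's body presses on something with over 40 N, if the wrist force passes 120 N, or if a joint passes its speed limit or range.

## Robot

A 6-joint arm with a two-finger parallel gripper is mounted at the origin on a cart in front of the work surface, level with it; the furniture and walls round the work are solid. World frame = base frame: x ahead of the robot, y to its left, z up, the work surface at z = 0. Lengths are in m, angles in rad, forces in N, time in s.
With the tool pointing down it reaches from about 0.3 to 0.875 m from the base axis. Payload 6.4 kg.
Tool frame: the origin (TCP) lies midway between the tips of the shut fingers; the grasp point (between the pads) lies 19 mm behind it; z points along the fingers, y is the direction in which the jaws open and shut (so a half turn about z gives the same grasp; the last joint's range is limited). The gripper opens to 85 mm and grips with 20 to 120 N. Pads are 22 mm wide; open, the fingers measure 114 mm over their backs; the gripper's body (76 mm by 85 mm) begins 54 mm behind the grasp point. The pads swing forward as they close: fully open they stand 13 mm farther back than shut.
Start: joints at [0.937, 0.181, 1.607, -0, 1.354, -0.206], TCP at [0.239, 0.523, 0.231] pointing down, gripper open.
Joint ranges: [-2.99, 2.99], [-0.89, 2.07], [0.3, 2.58], [-1.14, 4.28], [0, 2.63], [-3.12, 3.12]. Speed limits (rad/s): [2.57, 2.57, 3.01, 3.14, 3.14, 3.14].

## Interface

Orientations are given as a unit quaternion [x, y, z, w].
In Python, from bench import manip, camera, camera_info, ticket gives the robot as it stands.
- The arm moves only by the tool servo_tool, never from a script. Its argument "targets" is a list of rows, each a list of 6 numbers: the shift along the tool's x, y, z in cm, then the turn, a rotation vector about the tool's x, y, z in rad. In form: [[x, y, z, rx, ry, rz], ...]. A call has 1 to 5 rows; each row shifts and turns the commanded pose from where the row before left it, along the tool's axes as they then stand; what a row does not reach is not made up. A row lasts 1/12 s, in which the tool goes at most 41.7 mm and 7.16 degrees, less where a joint would pass 70% of its speed; a pose out of reach is approached as far as the arm can. A call with a gripper value outside its range is refused whole. "claw" is the opening, from -1 (shut) to 1 (fully open), so that 0 is half open, set as the call begins (left out, the last holds). The fingers move at their own pace and stop on an object; "force" is the grip in N (left out, the last holds). Time passes only in rows, so rows that do not move let the fingers close. It gives the time, the measured TCP pose, the force and the opening at its end, in the units of the state.
- manip.sense(): the state, without advancing time (a new reading comes with each control period).
- camera(name): name is "side" or "top"; returns the picture (480x640x3 uint8, red, green, blue); there is no depth.
- camera_info(name): a dict with "fx", "fy", "cx", "cy" (pixels), "xyz" and "attitude" of the camera in the world. Camera axes: x right, y up, looking along -z (the intrinsics and any distortion apply to the point x, -y, -z); pixel columns grow to the right and rows downward; lengths in m; the calibration is good to about 2 mm. A picture is of the moment at which its call begins. camera_info takes no time and is no camera call.
- ticket.finish_job(): hands the job in, once; it reports no verdict.
The state is a dict: "clock": time; "qpos": joint angles; "dq": joint speeds; "tau": joint torques, N m; "tcp_pos": TCP position; "tool_rot": TCP orientation; "wrist_force": force on the tool from outside, world axes, zero at the start; "ft_torque": the same for the moment, N m; "finger_gap": finger opening in m.
Only numpy, scipy, OpenCV 4.12 (cv2) and the standard library are available. Lean on these libraries where they do the work, as an engineer would, in place of code of your own. Each camera call takes 0.05 s, during which the arm holds its last target.

## Working session

There is one attempt and no reset: what is moved stays moved. The work goes in short steps, Python scripts to look and compute and a tool call to move; the robot and the scene stay as the last step left them, time stands still between calls to the robot, and variables do not carry over. Pictures are saved under pics/ and viewed, and the job is handed in when it is done.

Besides the shell and the picture viewer there is one more tool, called after "Call:" by a JSON object that holds its "fn" and its "kwargs". servo_tool: Moves the arm, as the interface text tells. Its arguments: {"type":"object","properties":{"targets":{"type":"array"},"claw":{"type":"number"},"force":{"type":"number"}},"required":["targets"]}

```bash
mkdir -p pics
python3 - <<'E'
from bench import manip,camera,camera_info
import cv2
for n in("side","top"):
    cv2.imwrite(f"pics/{n}0.png",camera(n)[:,:,::-1]); print(n,camera_info(n))
print(manip.sense())
E
```

```text
side {'fx': 455.02113540613743, 'fy': 455.02113540613743, 'cx': 316.44490808005196, 'cy': 245.0102977912201, 'xyz': array([0.26033204, 0.89937047, 0.53858415]), 'attitude': array([-0.08439441,  0.49360621,  0.8541039 , -0.14048853])}
top {'fx': 480.90291128811396, 'fy': 480.90291128811396, 'cx': 327.9679141086805, 'cy': 234.03080409356954, 'xyz': array([0.46962588, 0.14568121, 1.03304508]), 'attitude': array([ 0.01897088, -0.03141374, -0.69747389,  0.71566993])}
{'clock': 0.1, 'qpos': array([ 9.36704919e-01,  1.81467230e-01,  1.60790062e+00, -1.25316013e-05,
        1.35379886e+00, -2.06319219e-01]), 'dq': array([ 0.00067606, -0.00138833, -0.00414994, -0.00144825, -0.00067862,
        0.00142071]), 'tau': array([ 9.37193690e-04, -4.45877910e+01, -3.52236521e+01, -2.51017482e-04,
        4.08188294e-03, -3.99432201e-05]), 'tcp_pos': array([0.23823508, 0.52278325, 0.23047754]), 'tool_rot': array([ 2.12257648e-01,  9.77213422e-01, -7.21059245e-04, -3.15482125e-04]), 'wrist_force': array([0.28213029, 0.08955277, 0.18988139]), 'ft_torque': array([-0.00395083,  0.03049893,  0.0379248 ]), 'finger_gap': 0.08506291257104363}
```

View pics/side0.png

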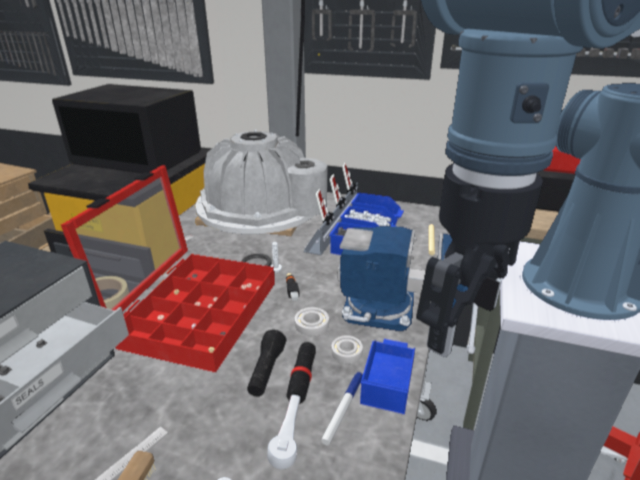

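View pics/top0.png

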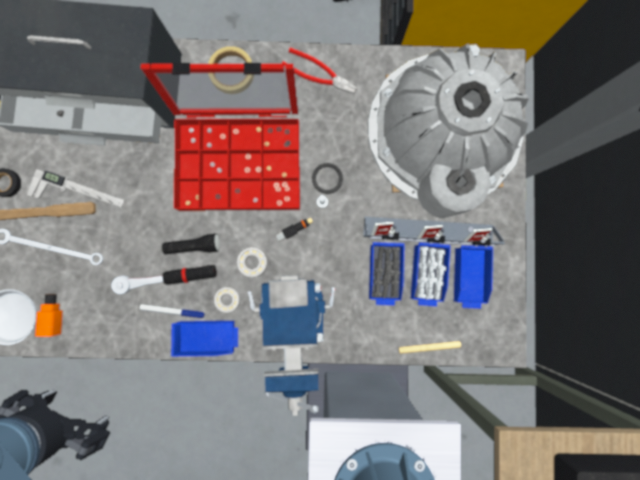

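Run:
```python
import cv2
a=cv2.imread("pics/side0.png")[150:270,270:430]; b=cv2.imread("pics/top0.png")[200:320,350:510]
cv2.imwrite("pics/z0.png",cv2.resize(a,(800,600),interpolation=cv2.INTER_CUBIC))
cv2.imwrite("pics/z1.png",cv2.resize(b,(800,600),interpolation=cv2.INTER_CUBIC))
```

```text
(no output)
```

View pics/z0.png

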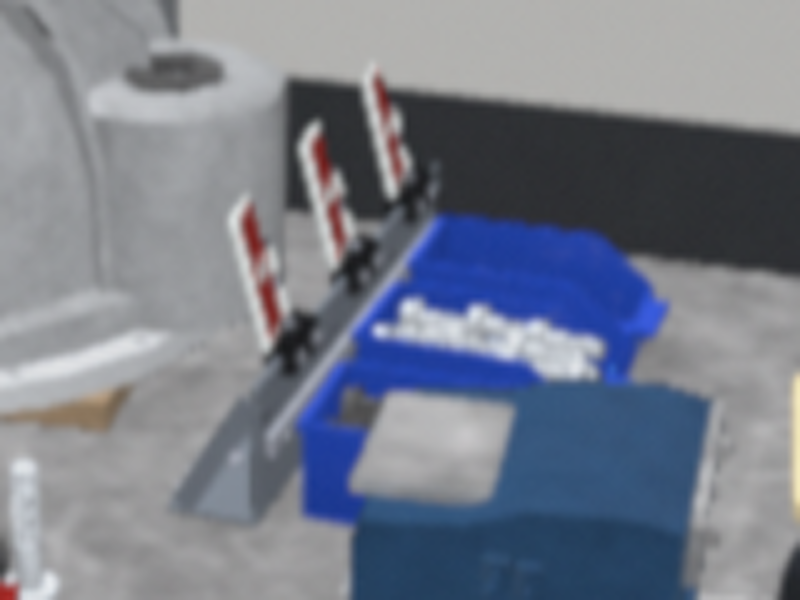

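View pics/z1.png

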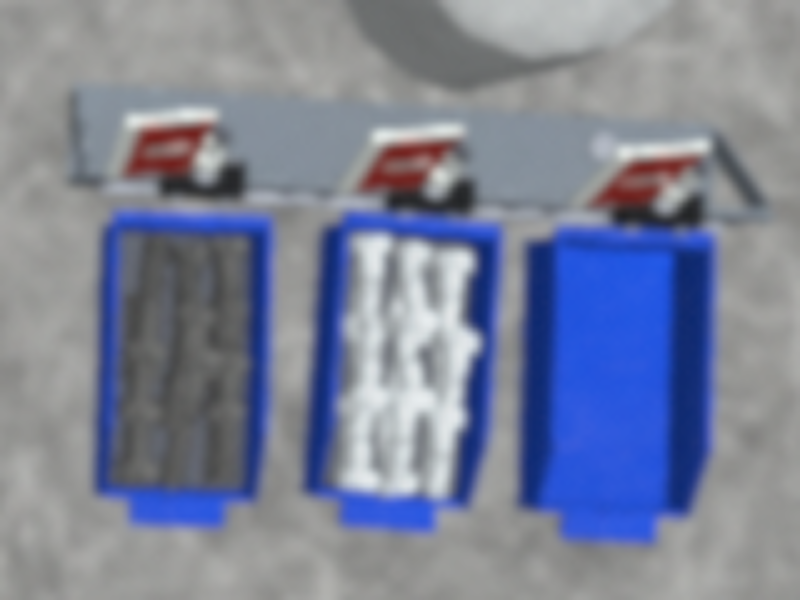

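```bash
cat > h.py <<'E'
import numpy as np
from bench import camera_info
from scipy.spatial.transform import Rotation as R
def ray(n,u,v):
    c=camera_info(n); d=np.array([(u-c['cx'])/c['fx'],-(v-c['cy'])/c['fy'],-1])
    return np.array(c['xyz']),R.from_quat(c['attitude']).apply(d)
def plane(n,u,v,z):
    o,d=ray(n,u,v); return o+d*(z-o[2])/d[2]
def tri(p,q):
    o,d=ray("top",*p);o2,e=ray("side",*q)
    s,t=np.linalg.lstsq(np.c_[d,-e],o2-o,rcond=None)[0]
    a,b=o+s*d,o2+t*e; return (a+b)/2,np.linalg.norm(a-b)
E
python3 - <<'E'
from h import *
np.set_printoptions(precision=4,suppress=True)
T=lambda x,y:(350+x/5,200+y/5)
S=lambda x,y:(270+x/5,150+y/5)
for nm,t,s in [("L",(130,115),(240,200)),("M",(378,130),(312,125)),("R",(622,147),(373,68))]:
    print(nm,"top free corner",tri(T(*t),S(*s)),plane("top",*T(*t),.145))
for nm,t,s in [("L",(112,180),(268,345)),("M",(355,192),(337,258)),("R",(595,207),(395,195))]:
    print(nm,"low free corner",tri(T(*t),S(*s)),plane("top",*T(*t),.083))
for nm,t in [("L",(215,112)),("M",(464,127)),("R",(708,142))]:
    print(nm,"pin top",plane("top",*T(*t),.145))
for t in [(70,184),(770,215)]: print("rack end top",plane("top",*T(*t),.07))
for t in [(70,90),(715,130),(768,205)]: print("foot",plane("top",*T(*t),.0))
for t in [(118,212),(270,220),(100,495),(340,212),(500,225),(555,230),(715,235)]: print("bin",plane("top",*T(*t),.05))
for t in [(400,80),(490,85)]: print("cyl",plane("top",*T(*t),.1))
for s in [(135,75),(220,70),(280,90),(95,100)]:
  for z in (.15,.2):print("cyl top side",z,plane("side",*S(*s),z))
for p in [(465,170),(465,181)]: 
  for z in (.15,.2):print("cylT",z,plane("top",*p,z))
E
```

```text
L top free corner (array([0.5536, 0.0427, 0.1542]), np.float64(0.00349006489408329)) [0.5561 0.0421 0.145 ]
M top free corner (array([ 0.5499, -0.0488,  0.1551]), np.float64(0.004428206844913747)) [ 0.553  -0.0504  0.145 ]
R top free corner (array([ 0.5464, -0.1401,  0.1518]), np.float64(0.0043098931267678215)) [ 0.5491 -0.1418  0.145 ]
L low free corner (array([0.5373, 0.0425, 0.087 ]), np.float64(0.0031672556169019725)) [0.5361 0.0416 0.083 ]
M low free corner (array([ 0.5346, -0.0539,  0.0878]), np.float64(0.0023408580000091575)) [ 0.5339 -0.0552  0.083 ]
R low free corner (array([ 0.532 , -0.1511,  0.0815]), np.float64(0.003239591748084248)) [ 0.5304 -0.1511  0.083 ]
L pin top [0.5581 0.0105 0.145 ]
M pin top [ 0.555  -0.0826  0.145 ]
R pin top [ 0.5518 -0.174   0.145 ]
rack end top [0.5349 0.057  0.07  ]
rack end top [ 0.5298 -0.2262  0.07  ]
foot [0.5804 0.0514 0.    ]
foot [ 0.5705 -0.2293  0.    ]
foot [ 0.5385 -0.2524  0.    ]
bin [0.5253 0.0353 0.05  ]
bin [ 0.5236 -0.0273  0.05  ]
bin [0.4099 0.0405 0.05  ]
bin [ 0.5277 -0.0561  0.05  ]
bin [ 0.5241 -0.1222  0.05  ]
bin [ 0.5226 -0.1449  0.05  ]
bin [ 0.5222 -0.2111  0.05  ]
cyl [ 0.5771 -0.0688  0.1   ]
cyl [ 0.5761 -0.1042  0.1   ]
cyl top side 0.15 [ 0.6546 -0.0995  0.15  ]
cyl top side 0.2 [0.6039 0.029  0.2   ]
cyl top side 0.15 [ 0.617  -0.1192  0.15  ]
cyl top side 0.2 [0.5711 0.0118 0.2   ]
cyl top side 0.15 [ 0.58   -0.1016  0.15  ]
cyl top side 0.2 [0.5389 0.0272 0.2   ]
cyl top side 0.15 [ 0.6604 -0.0611  0.15  ]
cyl top side 0.2 [0.609  0.0625 0.2   ]
cylT 0.15 [ 0.6596 -0.1221  0.15  ]
cylT 0.2 [ 0.6488 -0.1069  0.2   ]
cylT 0.15 [ 0.6388 -0.1222  0.15  ]
cylT 0.2 [ 0.6292 -0.107   0.2   ]
```

Run:
```python
from h import *
import cv2
np.set_printoptions(precision=4,suppress=True)
print("bore cyl",tri((463,181),(305,164)))
print("dome bore",tri((472,98),(256,136)))
for z in(.12,.15,.17,.2):print(z,plane("top",437,216,z),plane("top",418,195,z),plane("top",487,190,z))
a=cv2.imread("pics/top0.png")[30:250,350:570]
cv2.imwrite("pics/z2.png",cv2.resize(a,(600,600),interpolation=cv2.INTER_CUBIC))
b=cv2.imread("pics/side0.png")[120:270,190:390]
cv2.imwrite("pics/z3.png",cv2.resize(b,(800,600),interpolation=cv2.INTER_CUBIC))
```

```text
bore cyl (array([ 0.6399, -0.119 ,  0.1475]), np.float64(0.0015632542406237163))
dome bore (array([ 0.7734, -0.1175,  0.2074]), np.float64(0.006085544959310758))
0.12 [ 0.5752 -0.0777  0.12  ] [ 0.6148 -0.0407  0.12  ] [ 0.6282 -0.174   0.12  ]
0.15 [ 0.5717 -0.0703  0.15  ] [ 0.61   -0.0345  0.15  ] [ 0.623  -0.1635  0.15  ]
0.17 [ 0.5694 -0.0654  0.17  ] [ 0.6068 -0.0305  0.17  ] [ 0.6195 -0.1565  0.17  ]
0.2 [ 0.5659 -0.0581  0.2   ] [ 0.602  -0.0243  0.2   ] [ 0.6143 -0.146   0.2   ]
```

View pics/z2.png

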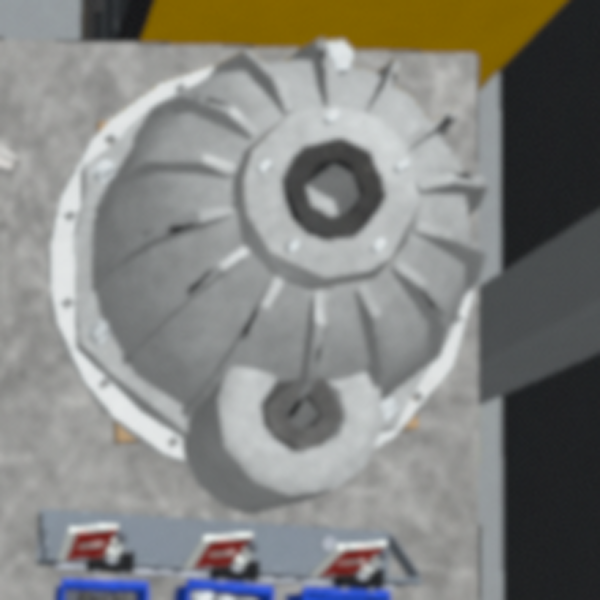

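View pics/z3.png

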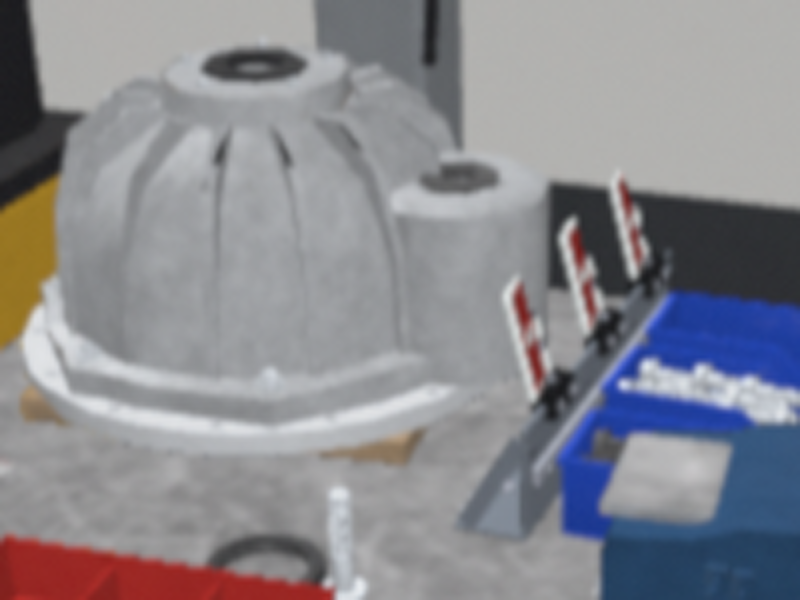

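Call:
{"fn": "servo_tool", "kwargs": {"targets": [[0,0,-1,0,0,-0.0856],[0,0,-1,0,0,-0.0856],[0,0,-1,0,0,-0.0856],[0,0,-1,0,0,-0.0856],[0,0,-1,0,0,-0.0856]], "claw": -1, "force": 20}}

```text
clock: 0.52
tcp_pos: [0.2383, 0.5229, 0.2812]
tool_rot: [-0.002, 1.0, -0.0, -0.0]
wrist_force: [0.5, -0.1, -0.8]
finger_gap: 0.0258
```

Call:
{"fn": "servo_tool", "kwargs": {"targets": [[-1.7,-2.85,0,0,0,0],[-1.7,-2.85,0,0,0,0],[-1.7,-2.85,0,0,0,0],[-1.7,-2.85,0,0,0,0],[-1.7,-2.85,0,0,0,0]]}}

```text
clock: 0.93
tcp_pos: [0.3237, 0.3793, 0.2809]
tool_rot: [-0.0, 1.0, -0.0, -0.0]
wrist_force: [1.1, 0.1, -0.4]
finger_gap: -0.0002
```

Call:
{"fn": "servo_tool", "kwargs": {"targets": [[-1.7,-2.85,0,0,0,0],[-1.7,-2.85,0,0,0,0],[-1.7,-2.85,0,0,0,0],[-1.7,-2.85,0,0,0,0],[-1.7,-2.85,0,0,0,0]]}}

```text
clock: 1.35
tcp_pos: [0.4089, 0.2367, 0.281]
tool_rot: [-0.0, 1.0, -0.0, -0.0]
wrist_force: [0.5, -0.1, -0.6]
finger_gap: 0.0003
```

Call:
{"fn": "servo_tool", "kwargs": {"targets": [[-1.7,-2.85,0,0,0,0],[-1.7,-2.85,0,0,0,0],[-1.7,-2.85,0,0,0,0],[-1.7,-2.85,0,0,0,0],[-1.7,-2.85,0,0,0,0]]}}

```text
clock: 1.77
tcp_pos: [0.4939, 0.0942, 0.2809]
tool_rot: [-0.0, 1.0, 0.0, -0.0]
wrist_force: [0.8, 0.3, -0.5]
finger_gap: 0.0002
```

Precise tracking. Now over the spot behind the middle tag.

Call:
{"fn": "servo_tool", "kwargs": {"targets": [[-1.7,-2.85,0,0,0,0],[-1.7,-2.85,0,0,0,0],[-1.7,-2.85,0,0,0,0],[-1.7,-2.85,0,0,0,0],[-1.4,-3.0,0,0,0,0]]}}

```text
clock: 2.18
tcp_pos: [0.5762, -0.0496, 0.2807]
tool_rot: [-0.0, 1.0, 0.0, -0.0]
wrist_force: [0.1, 0.5, 0.8]
finger_gap: -0.0002
```

Call:
{"fn": "servo_tool", "kwargs": {"targets": [[0,0,2,0,0,0],[0,0,2,0,0,0],[0,0,2,0,0,0],[0,0,2,0,0,0],[0,0,2,0,0,0]]}}

```text
clock: 2.6
tcp_pos: [0.5752, -0.0483, 0.1798]
tool_rot: [0.0, 1.0, 0.0, -0.0]
wrist_force: [0.2, -1.1, 0.2]
finger_gap: -0.0001
```

Run:
```python
from bench import camera
import cv2
a=camera("side")[:,:,::-1];b=camera("top")[:,:,::-1]
cv2.imwrite("pics/s1.png",cv2.resize(a[120:270,240:440],(800,600),interpolation=cv2.INTER_CUBIC))
cv2.imwrite("pics/t1.png",cv2.resize(b[150:300,330:530],(800,600),interpolation=cv2.INTER_CUBIC))
```

```text
(no output)
```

View pics/s1.png

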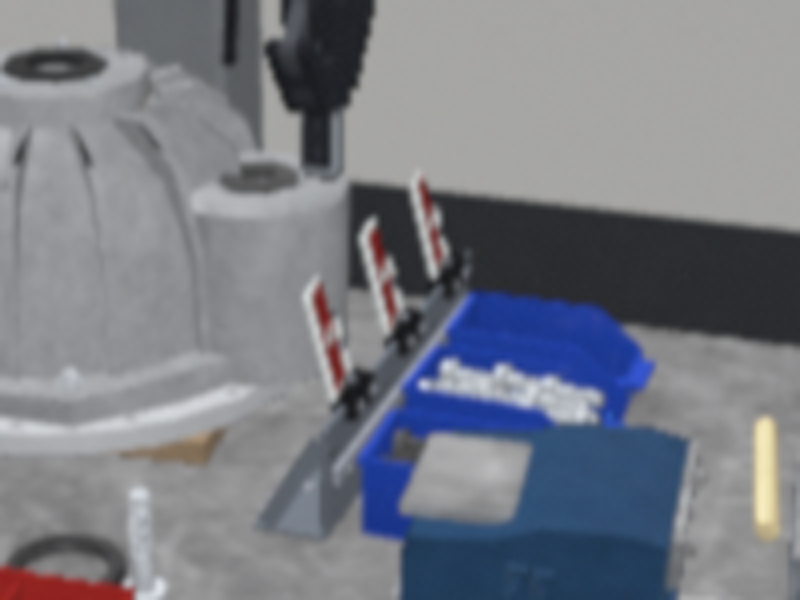

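View pics/t1.png

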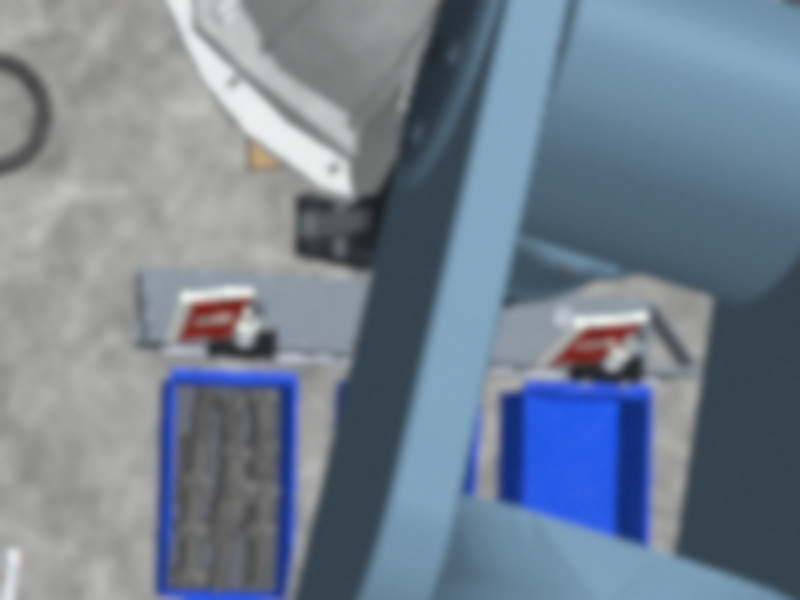

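Call:
{"fn": "servo_tool", "kwargs": {"targets": [[0,0.1,1.2,0,0,0],[0,0,1.2,0,0,0],[0,0,1.2,0,0,0],[0,0,1.2,0,0,0],[0,0,1.2,0,0,0]]}}

```text
clock: 3.12
tcp_pos: [0.5757, -0.0472, 0.1203]
tool_rot: [-0.0, 1.0, -0.0, 0.0]
wrist_force: [-1.1, -0.6, -0.4]
finger_gap: -0.0001
```

Run:
```python
from bench import camera
import cv2
a=camera("side")[:,:,::-1]
cv2.imwrite("pics/s2.png",cv2.resize(a[120:270,240:440],(800,600),interpolation=cv2.INTER_CUBIC))
```

```text
(no output)
```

View pics/s2.png

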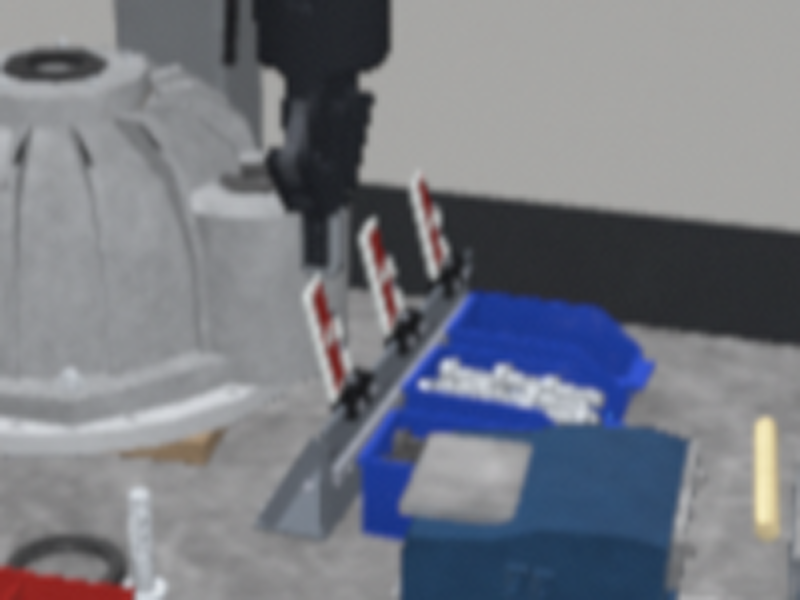

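Call:
{"fn": "servo_tool", "kwargs": {"targets": [[0.4,-0.12,-0.1,0,0,0],[0.4,-0.12,-0.1,0,0,0],[0.4,-0.12,-0.1,0,0,0],[0.4,-0.12,-0.1,0,0,0],[0.4,-0.12,-0.1,0,0,0]]}}

```text
clock: 3.58
tcp_pos: [0.5557, -0.0536, 0.1272]
tool_rot: [-0.0, 1.0, -0.0, 0.001]
wrist_force: [-0.1, 0.5, -0.3]
finger_gap: 0.0002
```

Call:
{"fn": "servo_tool", "kwargs": {"targets": [[0.4,0,-0.1,0,0,0],[0.4,0,-0.1,0,0,0],[0.4,0,-0.1,0,0,0],[0.4,-0.2,0,0,0,0],[0.4,-0.3,0,0,0,0]]}}

```text
clock: 4.0
tcp_pos: [0.5353, -0.0582, 0.1294]
tool_rot: [-0.0, 1.0, -0.0, 0.0]
wrist_force: [0.5, 0.0, -0.2]
finger_gap: -0.0002
```

Run:
```python
from bench import camera
import cv2
a=camera("side")[:,:,::-1]
cv2.imwrite("pics/s3.png",cv2.resize(a[120:270,240:440],(800,600),interpolation=cv2.INTER_CUBIC))
```

```text
(no output)
```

View pics/s3.png

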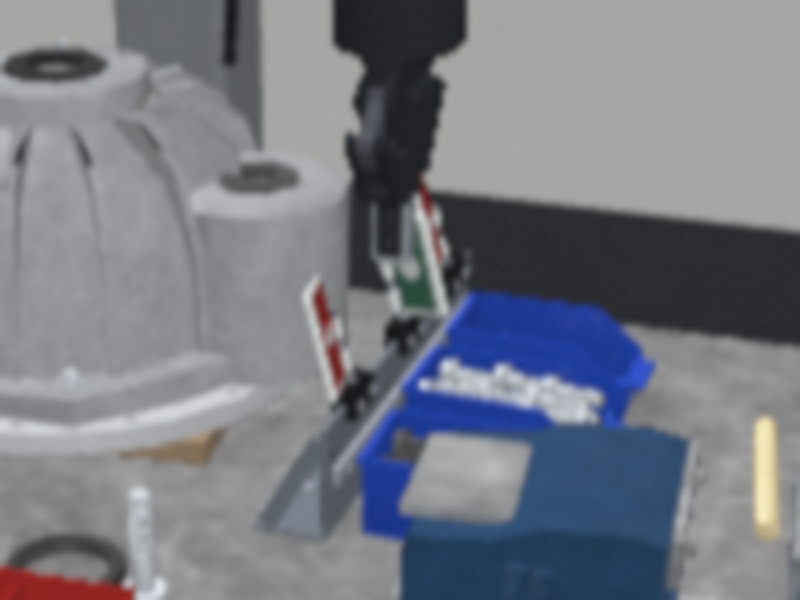

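Call:
{"fn": "servo_tool", "kwargs": {"targets": [[0.3,-0.4,0,0,0,0],[0.3,-0.4,0,0,0,0],[0.3,-0.4,0,0,0,0],[0.2,-0.5,0,0,0,0],[0.1,-0.5,0,0,0,0]]}}

```text
clock: 4.47
tcp_pos: [0.5233, -0.0808, 0.1292]
tool_rot: [-0.0, 1.0, 0.0, -0.0]
wrist_force: [0.1, 0.5, -0.8]
finger_gap: -0.0001
```

Call:
{"fn": "servo_tool", "kwargs": {"targets": [[0,-0.45,0,0,0,0],[0,-0.45,0,0,0,0],[0,-0.45,0,0,0,0],[-0.1,-0.4,0,0,0,0],[-0.2,-0.3,0,0,0,0]]}}

```text
clock: 4.88
tcp_pos: [0.5267, -0.1013, 0.1293]
tool_rot: [0.0, 1.0, 0.0, -0.0]
wrist_force: [0.3, -0.2, -0.1]
finger_gap: 0.0002
```

Run:
```python
from bench import camera
import cv2
a=camera("side")[:,:,::-1]
cv2.imwrite("pics/s4.png",cv2.resize(a[120:270,240:440],(800,600),interpolation=cv2.INTER_CUBIC))
```

```text
(no output)
```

View pics/s4.png

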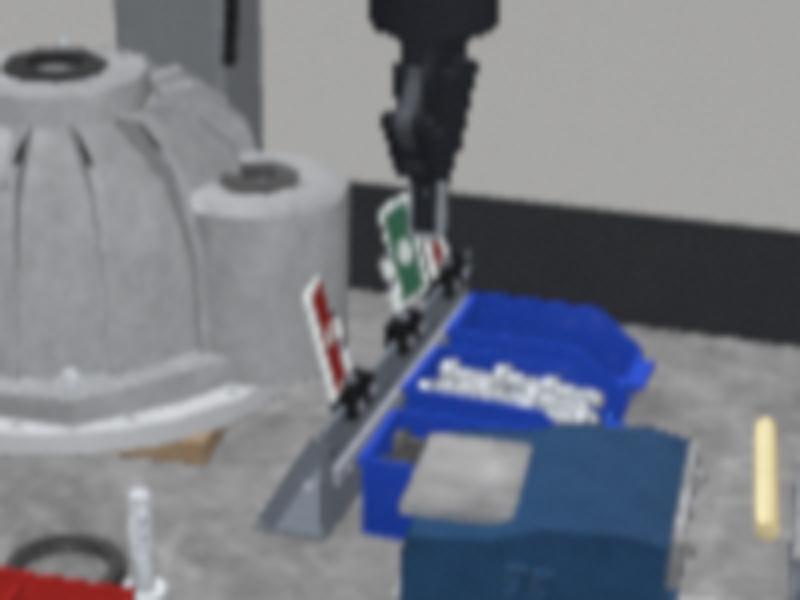

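Call:
{"fn": "servo_tool", "kwargs": {"targets": [[1,0,-0.5,0,0,0],[1,0,-1,0,0,0],[1,0,-2,0,0,0],[0,0,-2,0,0,0],[0,0,-2,0,0,0]]}}

```text
clock: 5.35
tcp_pos: [0.4961, -0.1005, 0.2049]
tool_rot: [-0.0, 1.0, 0.0, -0.0]
wrist_force: [0.8, 0.2, 1.3]
finger_gap: -0.0001
```

Call:
{"fn": "servo_tool", "kwargs": {"targets": [[0,2.9,0,0,0,0],[-1.6,2.9,0,0,0,0],[-2.2,2.9,0,0,0,0],[-2.2,2.9,0,0,0,0],[-2.2,3,0,0,0,0]]}}

```text
clock: 5.77
tcp_pos: [0.5796, 0.0467, 0.2046]
tool_rot: [0.0, 1.0, -0.0, 0.0]
wrist_force: [0.4, -0.6, 0.6]
finger_gap: -0.0001
```

Call:
{"fn": "servo_tool", "kwargs": {"targets": [[0,0,1.5,0,0,0],[0,0,1.5,0,0,0],[0,0,0,0,0,0]]}}

```text
clock: 6.02
tcp_pos: [0.5769, 0.0464, 0.1709]
tool_rot: [-0.001, 1.0, 0.0, -0.003]
wrist_force: [-0.9, -0.7, -0.8]
finger_gap: 0.0
```

Run:
```python
from bench import camera
import cv2
a=camera("side")[:,:,::-1]
cv2.imwrite("pics/s5.png",cv2.resize(a[120:270,240:440],(800,600),interpolation=cv2.INTER_CUBIC))
```

```text
(no output)
```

View pics/s5.png

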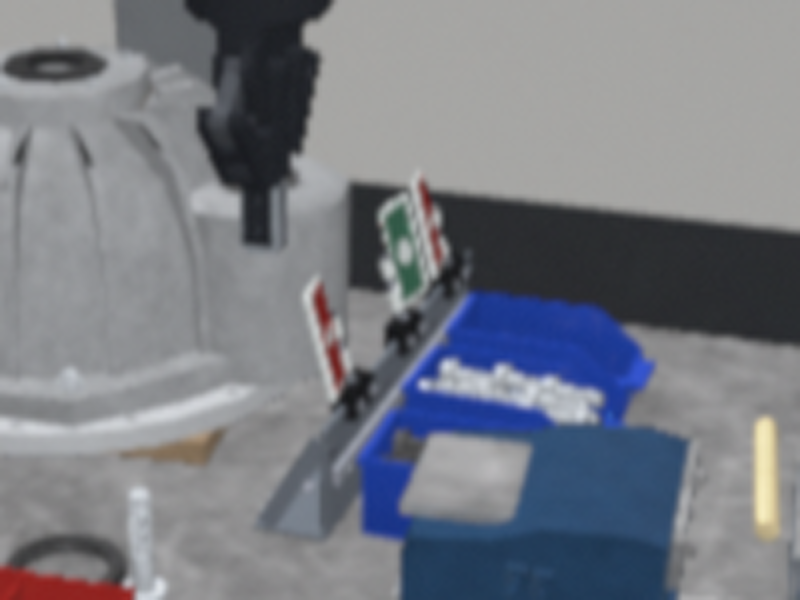

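Call:
{"fn": "servo_tool", "kwargs": {"targets": [[0,0,1,0,0,0],[0,0,1,0,0,0],[0,0,1,0,0,0],[0,0,1,0,0,0],[0,0,1,0,0,0]]}}

```text
clock: 6.48
tcp_pos: [0.5785, 0.045, 0.1233]
tool_rot: [0.0, 1.0, 0.0, -0.0]
wrist_force: [0.7, 0.1, -0.0]
finger_gap: -0.0
```

Call:
{"fn": "servo_tool", "kwargs": {"targets": [[0.4,-0.12,-0.1,0,0,0],[0.4,-0.12,-0.1,0,0,0],[0.4,-0.12,-0.1,0,0,0],[0.4,-0.12,-0.1,0,0,0],[0.4,-0.12,-0.1,0,0,0]]}}

```text
clock: 6.9
tcp_pos: [0.5587, 0.0391, 0.1302]
tool_rot: [-0.0, 1.0, -0.0, 0.001]
wrist_force: [0.8, 0.1, 0.3]
finger_gap: 0.0
```

Call:
{"fn": "servo_tool", "kwargs": {"targets": [[0.4,0,-0.1,0,0,0],[0.4,0,-0.1,0,0,0],[0.4,0,-0.1,0,0,0],[0.4,-0.2,0,0,0,0],[0.4,-0.3,0,0,0,0]]}}

```text
clock: 7.32
tcp_pos: [0.5383, 0.0343, 0.1325]
tool_rot: [-0.0, 1.0, -0.0, 0.0]
wrist_force: [-0.3, -0.2, 0.4]
finger_gap: -0.0001
```

Run:
```python
from bench import camera
import cv2
a=camera("side")[:,:,::-1]
cv2.imwrite("pics/s6.png",cv2.resize(a[120:270,240:440],(800,600),interpolation=cv2.INTER_CUBIC))
```

```text
(no output)
```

View pics/s6.png

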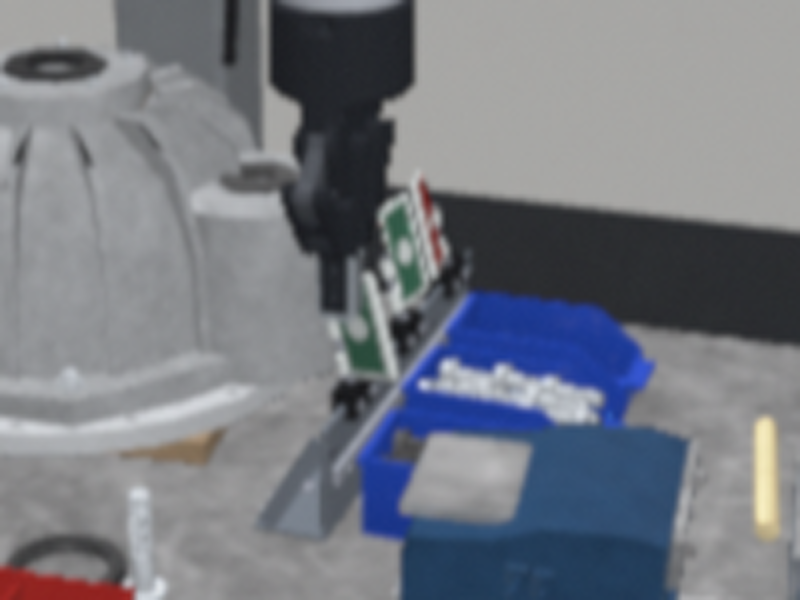

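Same state as the middle tag had; finish the sweep and retreat.

Call:
{"fn": "servo_tool", "kwargs": {"targets": [[0.3,-0.4,0,0,0,0],[0.3,-0.4,0,0,0,0],[0.3,-0.4,0,0,0,0],[0.2,-0.5,0,0,0,0],[0.1,-0.5,0,0,0,0]]}}

```text
clock: 7.78
tcp_pos: [0.5263, 0.0117, 0.1322]
tool_rot: [-0.0, 1.0, -0.0, -0.0]
wrist_force: [0.8, 1.0, -0.0]
finger_gap: 0.0002
```

Call:
{"fn": "servo_tool", "kwargs": {"targets": [[0,-0.45,0,0,0,0],[0,-0.45,0,0,0,0],[0,-0.45,0,0,0,0],[-0.1,-0.4,0,0,0,0],[-0.2,-0.3,0,0,0,0]]}}

```text
clock: 8.2
tcp_pos: [0.5297, -0.0088, 0.1323]
tool_rot: [0.0, 1.0, -0.0, -0.0]
wrist_force: [0.1, -0.0, 0.2]
finger_gap: 0.0001
```

Call:
{"fn": "servo_tool", "kwargs": {"targets": [[1,0,-0.5,0,0,0],[1,0,-1,0,0,0],[1,0,-2,0,0,0],[0,0,-3,0,0,0],[0,0,-3,0,0,0]]}}

```text
clock: 8.62
tcp_pos: [0.4986, -0.0081, 0.2275]
tool_rot: [-0.0, 1.0, 0.0, -0.001]
wrist_force: [1.2, -1.1, 0.3]
finger_gap: -0.0003
```

Call:
{"fn": "servo_tool", "kwargs": {"targets": [[0,3,-1,0,0,0],[1,3,-1,0,0,0],[1,3,0,0,0,0],[1,3,0,0,0,0],[1,3,0,0,0,0]]}}

```text
clock: 9.03
tcp_pos: [0.4594, 0.1429, 0.2478]
tool_rot: [0.0, 1.0, 0.0, 0.001]
wrist_force: [0.6, -0.1, 0.2]
finger_gap: -0.0002
```

Call:
{"fn": "servo_tool", "kwargs": {"targets": [[1.5,3,0,0,0,0],[1.5,3,0,0,0,0],[1.5,3,0,0,0,0],[1.5,3,0,0,0,0],[1.5,3,0,0,0,0]]}}

```text
clock: 9.45
tcp_pos: [0.3839, 0.2931, 0.2475]
tool_rot: [-0.0, 1.0, 0.0, 0.0]
wrist_force: [0.6, -0.3, -0.7]
finger_gap: 0.0003
```

Run:
```python
from bench import camera
import cv2
a=camera("side")[:,:,::-1];b=camera("top")[:,:,::-1]
cv2.imwrite("pics/s7.png",cv2.resize(a[120:270,240:440],(800,600),interpolation=cv2.INTER_CUBIC))
cv2.imwrite("pics/t7f.png",b)
cv2.imwrite("pics/t7.png",cv2.resize(b[180:330,330:530],(800,600),interpolation=cv2.INTER_CUBIC))
```

```text
(no output)
```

View pics/s7.png

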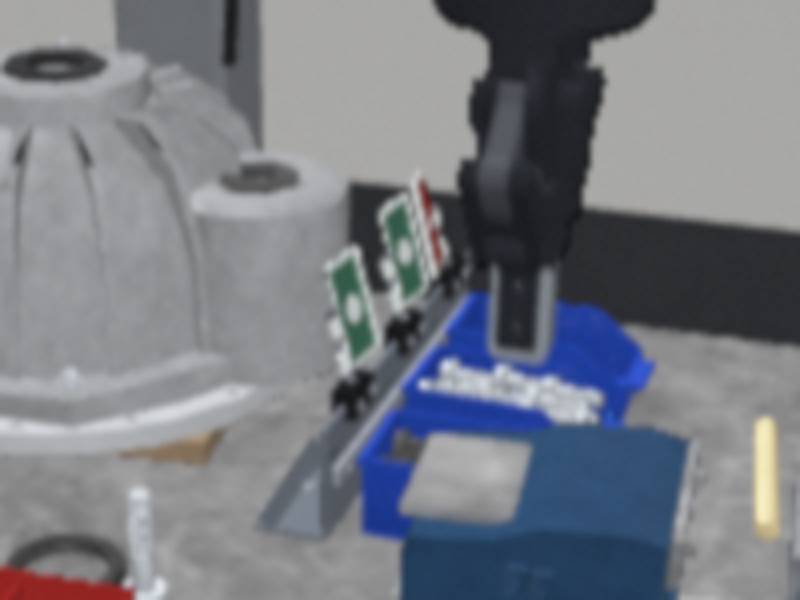

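View pics/t7.png

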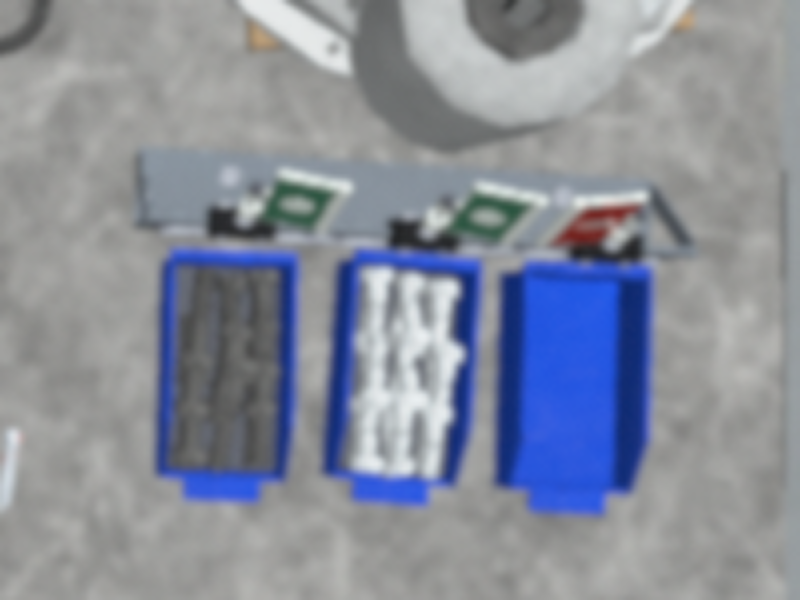

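View pics/t7f.png

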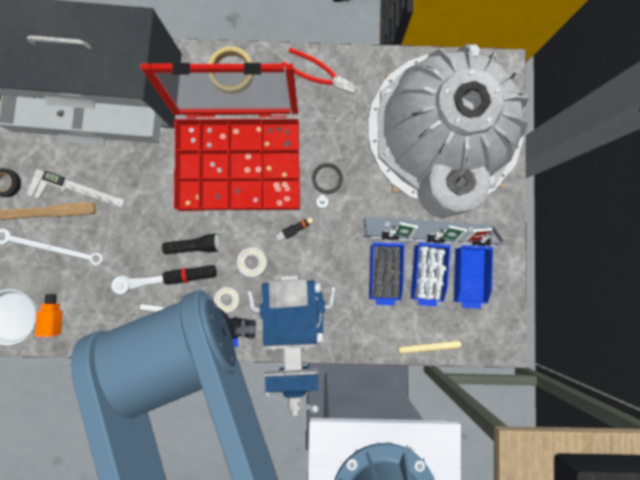

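Run:
```python
from h import *
import cv2
T=lambda x,y:(330+x/4,180+y/4)
a=plane("top",*T(140,228),.07);b=plane("top",*T(690,255),.07);yw=np.arctan2(b[0]-a[0],-(b[1]-a[1]))
for p,q in[((278,172),(350,184)),((475,183),(545,195)),((645,192),(580,203))]:
    a=plane("top",*T(*p),.145);b=plane("top",*T(*q),.145)
    print(np.hypot(*(b-a)[:2]),np.arctan2(b[0]-a[0],abs(b[1]-a[1]))-np.sign(a[1]-b[1])*yw)
d=cv2.absdiff(cv2.imread("pics/top0.png"),cv2.imread("pics/t7f.png")).max(2)
d[300:,:300]=0; ys,xs=np.where(d>40); print(len(xs),[(x,y) for x,y in zip(xs,ys) if not(375<x<470 and 215<y<245)][:10])
from bench import ticket; print(ticket.finish_job())
```

```text
0.03397915233005544 -0.11604775924397989
0.03312970830255291 -0.12062775014969362
0.031033819283620073 -0.21586488640280171
818 [(np.int64(375), np.int64(223)), (np.int64(375), np.int64(224)), (np.int64(375), np.int64(225)), (np.int64(375), np.int64(232)), (np.int64(375), np.int64(233)), (np.int64(375), np.int64(234)), (np.int64(198), np.int64(290)), (np.int64(199), np.int64(290)), (np.int64(200), np.int64(290)), (np.int64(201), np.int64(290))]
the job is handed in; nothing more can be done
None
```

The tags are set and the job is handed in. The left (dark bolts) and middle (bright bolts) tags now show green. The right tag, behind the empty bin, already showed red, so I left it alone. I pushed the middle plate over first, then the left one, each with the shut fingertips from behind and round the robot's side. Then I drew the arm clear.

**Last pictures:** both full bins have green behind them and the empty bin has red. The wrist force never read more than about 1.3 N on any axis. Clock at hand-in was about 9.6 s.

**Stop angle:** I measured the plates at about 0.12, 0.12 and 0.22 rad forward of the rack, against the 0.16 rad given. The third value is the untouched right plate, so I put the spread down to pixel error. I take all three as resting on their stops, but the pictures don't settle it more closely than that.

**Other items:** a before/after comparison of the top view showed the plates themselves. Apart from those, the changed pixels I listed were a few at about (198–201, 290), where the arm now stands; I printed only the first ten. I excluded the lower-left corner, which the arm covers, from that comparison. The bins sit at the same pixels as before.

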